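# Reheat a cold slice in the toaster

### The arm

A 7-joint arm with a two-finger parallel gripper is mounted at the origin on a cart in front of the work surface, level with it; the furniture and walls round the work are solid. World frame = base frame: x ahead of the robot, y to its left, z up, the work surface at z = 0. Lengths are in m, angles in rad, forces in N, time in s.
With the tool pointing down it reaches from about 0.425 to 1.025 m from the base axis. Payload 9.4 kg.
Tool frame: the origin (TCP) lies midway between the tips of the shut fingers; the grasp point (between the pads) lies 19 mm behind it; z points along the fingers, y is the line along which they close (so a half turn about z gives the same grasp; the last joint's range is limited). The gripper opens to 93 mm and grips with 3 to 60 N. Pads are 15 mm wide; open, the fingers measure 128 mm over their backs; the gripper's body (75 mm by 188 mm) begins 65 mm behind the grasp point.
Start: joints at [-1.31, 0.599, -0.003, 1.599, 0.002, 0.943, -0.08], TCP at [0.24, 0.684, 0.219] pointing down, gripper open.
Joint ranges: [-2.57, 2.57], [-0.35, 1.97], [-1.29, 1.29], [0.11, 2.56], [-1.05, 4.19], [0.11, 1.86], [-2.63, 2.63]. Speed limits (rad/s): [2.22, 2.22, 3.01, 3.01, 3.14, 3.14, 3.14].

### API

Orientations are given as a unit quaternion [x, y, z, w].
In Python, from bench import arm, eyes gives the robot as it stands.
- The arm moves only by the tool play_rows, never from a script. Its argument "moves" is a list of rows, each a list of 7 numbers: the shift along the tool's x, y, z scaled (see below), then the turn, a rotation vector about the tool's x, y, z scaled (see below), then the opening, from -1 (shut) to 1 (fully open). In form: [[tx, ty, tz, ax, ay, az, hand], ...]. A call has 1 to 10 rows; each row shifts and turns the commanded pose from where the row before left it, along the tool's axes as they then stand; what a row does not reach is not made up. The controller multiplies each number of a shift by 20 mm and each number of a turn by pi/2 rad. A row lasts 1/10 s, in which the tool goes at most 50 mm and 8.59 degrees, less where a joint would pass 70% of its speed; a pose out of reach is approached as far as the arm can. A call with a number of a shift or a turn outside -1 to 1 is refused whole. A call with a gripper value outside its range is refused whole. The fingers move at their own pace and stop on an object; the grip force is fixed at half the most. Time passes only in rows, so rows that do not move let the fingers close. It gives the time, the measured TCP pose, the force, the opening and the grip force at its end, in the units of the state.
- arm.get_state(): the state, without advancing time (a new reading comes with each control period).
- eyes.read_camera(name): name is "side" or "top"; returns a dict with "pixels" (384x512x3 uint8, blue, green, red), "fov_y" (degrees; the focal length in pixels is half the picture's height over the tangent of half this angle, whatever the lens; pixels are square), "cx", "cy" (the principal point, pixels), "D" ([k1, k2, p1, p2, k3] as OpenCV has them; the pictures are not rectified), "R" (3x3) and "t" (3): a world point X has camera coordinates R X + t. Camera axes: x right, y down, z forward; pixel columns grow to the right and rows downward; lengths in m; the calibration is good to about 2 mm. A picture is of the moment at which its call begins. There is no depth.
- arm.finish_job(): hands the job in; it is judged then, once.
The state is a dict: "time": time; "joint_positions": joint angles; "joint_vel": joint speeds; "tau": joint torques, N m; "tcp_pos": TCP position; "tool_rot": TCP orientation; "wrist_force": force on the tool from outside, world axes, zero at the start; "moment": the same for the moment, N m; "width": finger opening in m; "gripper_force": force on a finger pad.
Only numpy, scipy, OpenCV 4.12 (cv2) and the standard library are available. Lean on these libraries where they do the work, as an engineer would, in place of code of your own. Each camera call takes 0.05 s, during which the arm holds its last target. There are 200 camera calls.

### The job

The toast in the rack has gone cold: stand the round-topped slice upright in either slot of the toaster and push the lever down until it catches and stays down by itself. Then press the reheat button fully in and let it come back; it is the right-hand one of the three on top as you face the lever end. Leave the square slice standing in the rack, and do not knock over the cup, the jar or the shaker.

Things in the scene. Friction and masses are not known exactly. Their poses are not given: they have to be found in the camera images.
- toaster: Fixed two-slot toaster, steel with black ends, 270 (x) x 174 (y) mm, top at z = 170 mm. Origin: centre of the underside; the lever end is the -x end. Slots open at the top, 130 long (x) x 28 mm wide, centred at x = 14, y = +34 (left) and -34 mm (right). The bread rack in each slot moves with the lever: 108 mm above the underside when up, 68 mm when latched.
- toaster_lever (a joint): Lever of the toaster, in m of downward travel: 0 = up (sprung up, about 4 N at first, 11 N at the end), stop at 0.046. Pushed to 0.044 or farther, a latch catches and holds it at about 0.040 after it is let go. Pressing the cancel button frees it.
- lever_top (a point): Centre of the top of the lever's black paddle (30 along x, 48 along y, 12 mm thick), which stands out of the -x end of the toaster, its centre 28 mm from the end face; axes as the toaster's. It moves with the lever; 150 mm above the worktop when up, stop at 104 mm.
- seat_left (a point): Centre of the top of the bread rack in the left (+y) slot; moves down with the lever. Here the middle of a slice's bottom crust comes to rest.
- seat_right (a point): The same in the right (-y) slot.
- reheat_top (a point): Centre of the top of the reheat button, a grey round button 19 mm across that stands 8 mm out of the toaster's top, at toaster x = -99, y = -42 mm: the right one of three as one faces the lever end.
- reheat (a joint): Reheat button, m pressed: 0 = out, 0.005 = fully in (5 N, springs back). It only counts while the lever is latched.
- cancel_top (a point): Centre of the top of the cancel button, the middle one of the three, oblong 13 x 24 mm; pressing it frees the latched lever.
- defrost_top (a point): Centre of the top of the defrost button, the left (+y) one of the three, round like the reheat button; not needed.
- toast_round: Slice of toast with a rounded, two-lobed top, crisp and rigid: 96 wide (x), 14 thick (y), 100 mm high (z), 45 g. Origin: middle of the bottom crust's underside. Stands upright in a bay of the rack, bottom crust 10 mm above the worktop.
- toast_square: Square slice of toast, 92 wide (x), 14 thick (y), 92 mm high (z); origin in the middle of its underside. Stands in another bay of the rack, 72 mm from the round-topped one.
- toast_rack: Wire toast rack, fixed, 70 (x) x 180 (y) mm. Origin: centre of its underside on the worktop. Seven wire hoops across x, 69 mm high, stand every 24 mm along y (from -72 to +72 mm) and form six bays, clear width 20 mm; slices stand in the bays at y = +36 and -36 mm, facing along y.
- espresso_cup: Small white espresso cup with handle, 62 x 87 x 51 mm high, loose; origin under its middle.
- sugar_jar: Glass jar of sugar with black lid, 73 mm across, 84 mm high, loose; origin under its middle.
- salt_shaker: Glass salt shaker with a metal top, 44 mm across, 90 mm high, loose; origin under its middle.

How it is judged:
By the outcome, as a careful person would: the job done as asked, in the order asked, and still so for the second after the job is handed in, with the robot touching nothing.
It also fails if it takes over 45 s, if anything falls off the work surface, if the arm or the gripper's body presses on something with over 40 N, if the wrist force passes 120 N, or if a joint passes its speed limit or range.

## Working session

There is one attempt and no reset: what is moved stays moved. The work goes in short steps, Python scripts to look and compute and a tool call to move; the robot and the scene stay as the last step left them, time stands still between calls to the robot, and variables do not carry over. Pictures are saved under pics/ and viewed, at most 10 in all, crops included, and the job is handed in when it is done.

Besides the shell and the picture viewer there is one more tool, called after "Request:" by a JSON object that holds its "op" and its "data". play_rows: Moves the arm, as the interface text tells. Shifts and turns lie within -1 to 1; 1 stands for 20 mm of shift or pi/2 rad of turn. Its arguments: {"type":"object","properties":{"moves":{"type":"array"}},"required":["moves"]}

```bash
mkdir -p pics; ls; python3 - <<'E'
from bench import arm, eyes
import cv2,pickle
s=arm.get_state();print(s)
d={}
for n in("side","top"):
    c=eyes.read_camera(n);d[n]=c;cv2.imwrite(f"pics/{n}0.png",c["pixels"]);print(n,{k:v for k,v in c.items() if k!="pixels"})
pickle.dump(d,open("c0.pkl","wb"))
E
```

```text
pics
{'time': 0.0, 'joint_positions': array([-1.30969947,  0.60013581, -0.00251229,  1.60016868,  0.00183706,
        0.94290272, -0.07982411]), 'joint_vel': array([ 0.00129696,  0.00219009, -0.00054146, -0.00010522, -0.00031934,
       -0.00137629, -0.00069074]), 'tau': array([ 2.71938707e-04, -7.65078163e+01,  1.49773680e+00, -2.52358603e+01,
       -5.23524941e-02,  1.66611280e-02,  1.41797423e-04]), 'tcp_pos': array([0.24014842, 0.68352567, 0.21773886]), 'tool_rot': array([ 1.68081373e-01,  9.85772794e-01, -8.05922583e-04, -3.87824051e-05]), 'wrist_force': array([ 0.3726324 , -0.15992561, -0.65741816]), 'moment': array([-0.02493072, -0.03869746,  0.0343639 ]), 'gripper_force': 0.0, 'width': 0.09326378618297566}
side {'fov_y': 47.344931947752045, 'cx': 257.04576645466034, 'cy': 187.89730168774955, 'D': array([-0.02723085,  0.        ,  0.        ,  0.        ,  0.        ]), 'R': array([[ 0.99759088, -0.06852343, -0.01081543],
       [-0.04524165, -0.52444755, -0.85023994],
       [ 0.05258923,  0.84868092, -0.52628421]]), 't': array([-0.5130384 ,  0.13714312,  1.2672563 ])}
top {'fov_y': 54.74082891394209, 'cx': 264.9921125114837, 'cy': 190.00542036934934, 'D': array([-0.03156653,  0.        ,  0.        ,  0.        ,  0.        ]), 'R': array([[ 0.0262975 , -0.99949072,  0.01807599],
       [-0.99379054, -0.0280946 , -0.10766172],
       [ 0.10811473, -0.01513252, -0.99402325]]), 't': array([-0.00412811,  0.49239609,  1.15951397])}
```

View pics/top0.png

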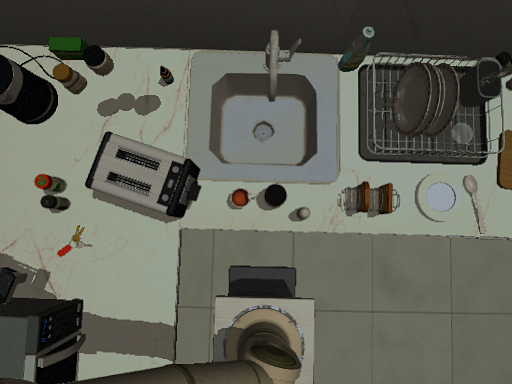

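View pics/side0.png

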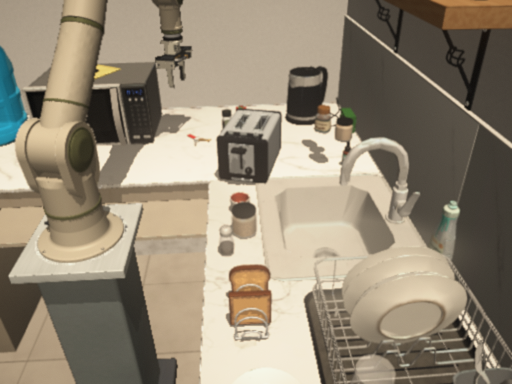

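The top view shows the toaster at about (145,175) with its lever end at the right (195,190), the cup and jar at (240,198) and (275,196), the shaker at (303,213), and the rack at (368,198). In the side view the rack is at (250,300). I'll zoom in next.

```bash
python3 - <<'E'
import cv2,pickle,numpy as np
d=pickle.load(open("c0.pkl","rb"))
t=d["top"]["pixels"];s=d["side"]["pixels"]
f=lambda im,x,y,w,h,k:cv2.resize(im[y:y+h,x:x+w],None,fx=k,fy=k,interpolation=cv2.INTER_CUBIC)
a=f(t,80,125,130,100,6);cv2.imwrite("pics/a.png",a)
b=np.hstack([f(t,330,170,78,55,5),f(s,212,255,78,90,5)[:275*1] if 0 else cv2.copyMakeBorder(f(t,0,0,1,1,1),0,274,0,9,0)])
L=f(t,330,170,78,55,5);R=f(s,212,255,78,95,5)
c=np.zeros((475,790,3),np.uint8);c[:275,:390]=L;c[:475,400:790]=R;cv2.imwrite("pics/b.png",c)
E
```

```text
(no output)
```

View pics/a.png

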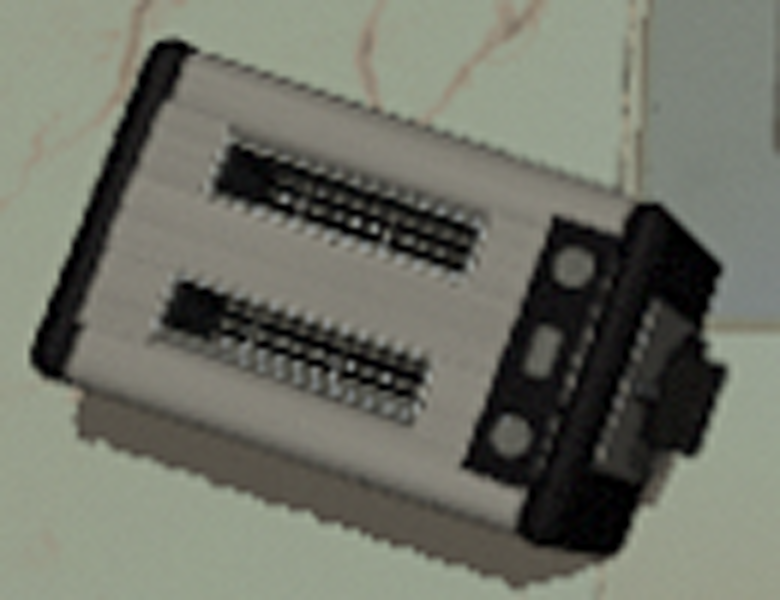

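View pics/b.png

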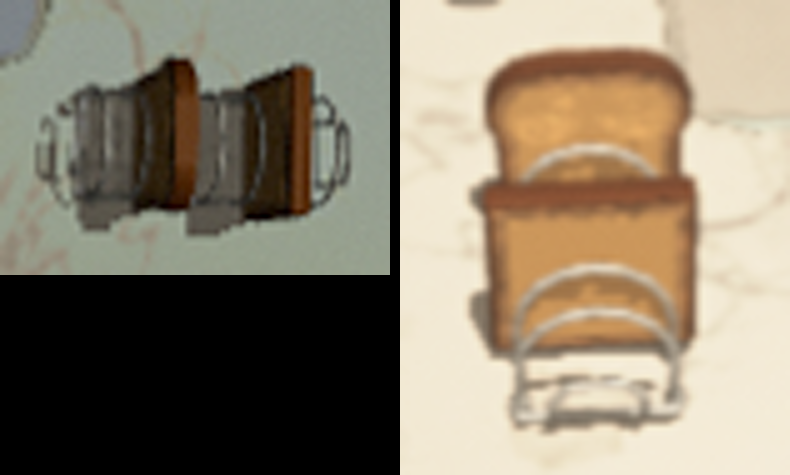

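The toaster crop shows the reheat button at (573,268), cancel at (543,352), defrost at (512,437) and both slots. In the rack crop the round slice is on the left, its top crust running from (182,60) to (185,208), with the square slice at x≈301. In the side crop the square slice's top corners are at (490,208) and (692,208). Next I'll fit the poses.

```bash
cat > h.py <<'E'
import cv2,pickle,numpy as np
from scipy.optimize import least_squares
from scipy.spatial.transform import Rotation as Rt
d=pickle.load(open("c0.pkl","rb"))
def proj(n,X):
    c=d[n];f=192/np.tan(np.radians(c["fov_y"]/2));K=np.array([[f,0,c["cx"]],[0,f,c["cy"]],[0,0,1]])
    return cv2.projectPoints(np.array(X,float),cv2.Rodrigues(c["R"])[0],c["t"],K,c["D"])[0][:,0]
def W(p,X): # pose x,y,yaw
    X=np.array(X,float)/1000;c,s=np.cos(p[2]),np.sin(p[2])
    return np.c_[p[0]+c*X[:,0]-s*X[:,1],p[1]+s*X[:,0]+c*X[:,1],X[:,2]]
def fit(obs,p0):
    r=lambda p:np.concatenate([(proj(n,W(p,X))-u).ravel() for n,X,u in obs])
    o=least_squares(r,p0,loss="soft_l1");return o.x,np.round(r(o.x).reshape(-1,2),1)
E
python3 - <<'E'
from h import *
cr=lambda u,k,x,y:(np.array(u,float)+.5)/k-.5+[x,y]
X=[[-99,-42,178],[-99,0,176],[-99,42,178]]+[[79,48,170],[79,20,170],[-51,20,170],[-51,48,170],[79,-48,170],[79,-20,170],[-51,-48,170],[-51,-20,170]]
u=cr([[573,268],[543,352],[512,437],[150,338],[185,280],[430,355],[412,425],[235,130],[210,195],[487,215],[462,275]],6,80,125)
p,r=fit([("top",X,u)],[.6,.3,1.4]);print("toaster",p,r.tolist())
# side-view check of toaster top corners
print("side top corners",proj("side",W(p,[[x,y,170] for x in(-135,135) for y in(-87,87)])).round())
# square slice: yaw~0, width along x
q,r=fit([("top",[[46,7,102],[46,-7,102],[-46,-7,102],[-46,7,102]],cr([[290,67],[312,67],[310,213],[293,213]],5,330,170)),
 ("side",[[-46,-7,102],[46,-7,102]],cr([[490,208],[692,208]],5,212-80,255))],[.6,-.3,0]);print("square",q,r.tolist())
# round slice: crust top centre line z~108 and ends at lower z
q2,r=fit([("top",[[48,0,92],[-48,0,92],[25,0,110],[-25,0,110]],np.vstack([cr([[180,62],[183,207],[186,100],[186,172]],5,330,170)])),
 ("side",[[-48,-7,85],[48,-7,85]],cr([[488,100],[690,100]],5,132,255))],[.6,-.2,0]);print("round",q2,r.tolist())
# rack ends: hoops at y=+-72, top z 69
print("pred round from square",W(q,[[0,72,0]]))
E
```

```text
toaster [0.51672326 0.37142199 1.27466782] [[0.1, -0.3], [0.1, -0.1], [-0.1, -0.1], [0.8, -1.5], [-1.4, -1.1], [0.9, 1.0], [0.4, -1.3], [-1.1, 1.4], [-0.5, -0.2], [-0.2, 1.7], [0.5, 0.9]]
side top corners [[266. 142.]
 [214. 137.]
 [282. 111.]
 [236. 107.]]
square [ 0.4725311  -0.36773806 -0.01819927] [[0.4, -0.9], [0.6, -0.7], [0.8, 0.5], [-0.4, 0.3], [-2.6, -0.2], [0.7, -2.1]]
round [ 0.47525197 -0.29391741  0.00148244] [[-0.7, -1.6], [-1.1, 0.9], [-0.1, -2.4], [-0.0, -0.1], [-1.8, 3.2], [0.0, 0.8]]
pred round from square [[ 0.47384138 -0.29574998  0.        ]]
```

Request:
{"op": "play_rows", "data": {"moves": [[0,0,-0.4,0,0,0.087,0.1],[0,0,-0.4,0,0,0.087,0.1],[0,0,-0.4,0,0,0.087,0.1],[0,0,-0.4,0,0,0.087,0.1],[0,0,-0.4,0,0,0.087,0.1],[0,0,-0.4,0,0,0.087,0.1],[0,0,-0.4,0,0,0.087,0.1],[0,0,-0.4,0,0,0.087,0.1],[0,0,-0.4,0,0,0.089,0.1],[0,0,0,0,0,0,0.1]]}}

```text
time: 1.1
tcp_pos: [0.2402, 0.6844, 0.2912]
tool_rot: [0.708, 0.706, 0.001, -0.0]
wrist_force: [0.1, -0.1, -0.5]
width: 0.0509
gripper_force: 0.0
```

Request:
{"op": "play_rows", "data": {"moves": [[-1,1,0,0,0,0,0.1],[-1,1,0,0,0,0,0.1],[-1,1,0,0,0,0,0.1],[-1,1,0,0,0,0,0.1],[-1,1,0,0,0,0,0.1],[-1,1,0,0,0,0,0.1],[-1,1,0,0,0,0,0.1],[-1,1,0,0,0,0,0.1],[-1,1,0,0,0,0,0.1],[-1,1,0,0,0,0,0.1]]}}

```text
time: 2.1
tcp_pos: [0.4408, 0.4829, 0.29]
tool_rot: [0.705, 0.709, -0.0, 0.0]
wrist_force: [0.7, 0.4, 1.0]
width: 0.0514
gripper_force: 0.0
```

Request:
{"op": "play_rows", "data": {"moves": [[-1,1,0,0,0,0,0.1],[-1,0.5,0,0,0,0,0.1],[-1,0,0,0,0,0,0.1],[-1,0,0,0,0,0,0.1],[-1,0,0,0,0,0,0.1],[-1,0,0,0,0,0,0.1],[-1,0,0,0,0,0,0.1],[-1,0,0,0,0,0,0.1],[-1,0,0,0,0,0,0.1],[-1,0,0,0,0,0,0.1]]}}

```text
time: 3.1
tcp_pos: [0.4702, 0.2824, 0.2907]
tool_rot: [0.707, 0.707, 0.0, 0.0]
wrist_force: [-0.1, 0.9, 0.5]
width: 0.0511
gripper_force: 0.0
```

Request:
{"op": "play_rows", "data": {"moves": [[-1,0,0,0,0,0,0.1],[-1,0,0,0,0,0,0.1],[-1,0,0,0,0,0,0.1],[-1,0,0,0,0,0,0.1],[-1,0,0,0,0,0,0.1],[-1,0,0,0,0,0,0.1],[-1,0,0,0,0,0,0.1],[-1,0,0,0,0,0,0.1],[-1,0,0,0,0,0,0.1],[-1,0,0,0,0,0,0.1]]}}

```text
time: 4.1
tcp_pos: [0.47, 0.0824, 0.2907]
tool_rot: [0.707, 0.707, 0.0, 0.0]
wrist_force: [0.4, -0.3, 0.5]
width: 0.0511
gripper_force: 0.0
```

Request:
{"op": "play_rows", "data": {"moves": [[-1,0,0,0,0,0,0.1],[-1,0,0,0,0,0,0.1],[-1,0,0,0,0,0,0.1],[-1,0,0,0,0,0,0.1],[-1,0,0,0,0,0,0.1],[-1,0,0,0,0,0,0.1],[-1,0,0,0,0,0,0.1],[-1,0,0,0,0,0,0.1],[-1,0,0,0,0,0,0.1],[-1,0,0,0,0,0,0.1]]}}

```text
time: 5.1
tcp_pos: [0.4696, -0.1174, 0.2907]
tool_rot: [0.707, 0.707, 0.0, 0.0]
wrist_force: [1.5, 0.8, -0.3]
width: 0.0511
gripper_force: 0.0
```

Request:
{"op": "play_rows", "data": {"moves": [[-1,0,0,0,0,0,0.1],[-1,0,0,0,0,0,0.1],[-1,0,0,0,0,0,0.1],[-1,0,0,0,0,0,0.1],[-1,0,0,0,0,0,0.1],[-1,0,0,0,0,0,0.1],[-1,0,0,0,0,0,0.1],[-1,0,0,0,0,0,0.1],[-0.9,0,0,0,0,0,0.1],[0,0,0,0,0,0.09,0.1]]}}

```text
time: 6.1
tcp_pos: [0.469, -0.2972, 0.2909]
tool_rot: [0.757, 0.654, -0.0, 0.001]
wrist_force: [-0.5, 0.2, -0.3]
width: 0.0512
gripper_force: 0.0
```

Request:
{"op": "play_rows", "data": {"moves": [[0,0,0.5,0,0,0.091,0.1],[0,0,0.5,0,0,0.091,0.1],[0,0,0.5,0,0,0.091,0.1],[0,0,0.5,0,0,0.091,0.1],[0,0,0.5,0,0,0.091,0.1],[0,0,0.5,0,0,0.091,0.1],[0,0,0.5,0,0,0.091,0.1],[0,0,0.5,0,0,0.091,0.1],[0,0,0.5,0,0,0.091,0.1],[0,0,0.5,0,0,0.091,0.1]]}}

```text
time: 7.1
tcp_pos: [0.4697, -0.2944, 0.1903]
tool_rot: [1.0, -0.003, 0.0, 0.0]
wrist_force: [1.1, 0.2, -0.5]
width: 0.0515
gripper_force: 0.0
```

```bash
python3 - <<'E'
from bench import arm, eyes
from h import *
s=arm.get_state();t=s["tcp_pos"];print(t,s["tool_rot"])
im=[]
for n,(x,y,w,h,k) in {"side":(200,190,90,150,4),"top":(315,150,105,90,4)}.items():
    p=eyes.read_camera(n)["pixels"].copy()
    P=proj(n,[t,[t[0],t[1],.110],[.474,-.2952,.110]])
    a=cv2.resize(p[y:y+h,x:x+w],None,fx=k,fy=k,interpolation=cv2.INTER_CUBIC)
    for q,c in zip(P,[(0,0,255),(255,0,0),(0,255,0)]):cv2.circle(a,tuple(int(v) for v in (q-[x,y]+.5)*k),3,c,-1)
    im.append(a)
c=np.zeros((600,790,3),np.uint8);c[:600,:360]=im[0];c[:360,365:785]=im[1];cv2.imwrite("pics/c.png",c)
E
```

```text
[ 0.46968861 -0.29442054  0.19032346] [ 9.99995754e-01 -2.91118900e-03  1.21803575e-04  4.79087298e-05]
```

View pics/c.png

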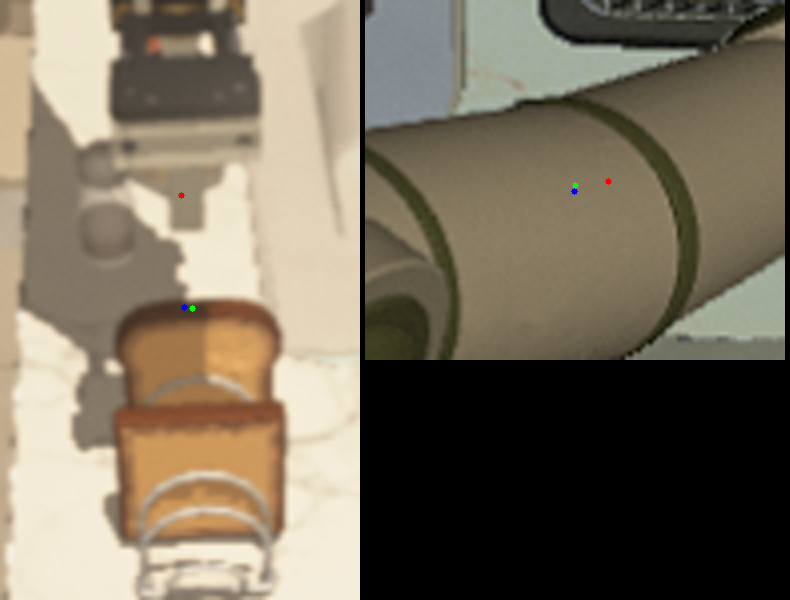

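The side view puts the slice about 5 mm further along +x than the finger, which agrees with the fit. I'll descend and grip.

Request:
{"op": "play_rows", "data": {"moves": [[0.22,0.04,1,0,0,0,0.1],[0,0,1,0,0,0,0.1],[0,0,1,0,0,0,0.1],[0,0,0.8,0,0,0,0.1],[0,0,0.8,0,0,0,0.1],[0,0,0.8,0,0,0,0.1],[0,0,0,0,0,0,-0.2],[0,0,0,0,0,0,-1],[0,0,0,0,0,0,-1],[0,0,0,0,0,0,-1]]}}

```text
time: 8.2
tcp_pos: [0.475, -0.2951, 0.0835]
tool_rot: [1.0, 0.0, 0.001, 0.0]
wrist_force: [-0.2, -0.2, 0.3]
width: 0.0237
gripper_force: 0.0
```

Request:
{"op": "play_rows", "data": {"moves": [[0,0,0,0,0,0,-1],[0,0,0,0,0,0,-1]]}}

```text
time: 8.4
tcp_pos: [0.4749, -0.2948, 0.0831]
tool_rot: [1.0, 0.0, 0.0, 0.0]
wrist_force: [0.6, -1.3, 3.8]
width: 0.0139
gripper_force: 30.0
```

Request:
{"op": "play_rows", "data": {"moves": [[0,0,-0.5,0,0,0,-1],[0,0,-1,0,0,0,-1],[0,0,-1,0,0,0,-1],[0,0,-1,0,0,0,-1],[0,0,-1,0,0,0,-1],[0,0,-1,0,0,0,-1],[0,0,-1,0,0,0,-1],[0,0,-1,0,0,0,-1],[0,0,-1,0,0,0,-1],[0,0,-1,0,0,0,-1]]}}

```text
time: 9.4
tcp_pos: [0.4741, -0.2947, 0.274]
tool_rot: [1.0, -0.0, -0.0, -0.0]
wrist_force: [-0.2, -0.1, -0.8]
width: 0.0143
gripper_force: 30.0
```

Request:
{"op": "play_rows", "data": {"moves": [[0,0,-1,0,0,0,-1],[0,-0.5,-0.4,0,0,0,-1],[0,-1,0,0,0,0,-1],[0,-1,0,0,0,0,-1],[0,-1,0,0,0,0,-1],[0,-1,0,0,0,0,-1],[0,-1,0,0,0,0,-1],[0,-1,0,0,0,0,-1],[0,-1,0,0,0,0,-1],[0,-1,0,0,0,0,-1]]}}

```text
time: 10.4
tcp_pos: [0.4741, -0.1241, 0.3011]
tool_rot: [1.0, -0.0, -0.0, -0.0]
wrist_force: [0.1, 0.1, -0.2]
width: 0.0138
gripper_force: 30.0
```

Request:
{"op": "play_rows", "data": {"moves": [[0,-1,0,0,0,0,-1],[0,-1,0,0,0,0,-1],[0,-1,0,0,0,0,-1],[0,-1,0,0,0,0,-1],[0,-1,0,0,0,0,-1],[0,-1,0,0,0,0,-1],[0,-1,0,0,0,0,-1],[0,-1,0,0,0,0,-1],[0,-1,0,0,0,0,-1],[0,-1,0,0,0,0,-1]]}}

```text
time: 11.4
tcp_pos: [0.4742, 0.0758, 0.3011]
tool_rot: [1.0, -0.0, -0.0, -0.0]
wrist_force: [0.5, -0.2, -0.3]
width: 0.0142
gripper_force: 30.0
```

Request:
{"op": "play_rows", "data": {"moves": [[0,0,0,0,0,-0.09,-1],[0,0,0,0,0,-0.09,-1],[0,0,0,0,0,-0.09,-1],[0,0,0,0,0,-0.09,-1],[0,0,0,0,0,-0.09,-1],[0,0,0,0,0,-0.09,-1],[0,0,0,0,0,-0.09,-1],[0,0,0,0,0,-0.09,-1],[0,0,0,0,0,-0.091,-1],[0,0,0,0,0,0,-1]]}}

```text
time: 12.4
tcp_pos: [0.4744, 0.0747, 0.3012]
tool_rot: [0.804, 0.595, 0.0, -0.0]
wrist_force: [1.0, -0.5, -0.9]
width: 0.014
gripper_force: 30.0
```

Request:
{"op": "play_rows", "data": {"moves": [[0.97,-0.25,0,0,0,0,-1],[0.97,-0.25,0,0,0,0,-1],[0.97,-0.25,0,0,0,0,-1],[0.97,-0.25,0,0,0,0,-1],[0.97,-0.25,0,0,0,0,-1],[0.97,-0.25,0,0,0,0,-1],[0.97,-0.25,0,0,0,0,-1],[0.97,-0.25,0,0,0,0,-1],[0.97,-0.25,0,0,0,0,-1],[0.97,-0.25,0,0,0,0,-1]]}}

```text
time: 13.4
tcp_pos: [0.4836, 0.277, 0.3006]
tool_rot: [0.804, 0.595, -0.0, 0.0]
wrist_force: [0.7, -0.9, -0.2]
width: 0.014
gripper_force: 30.0
```

Request:
{"op": "play_rows", "data": {"moves": [[0.97,-0.25,0,0,0,0,-1],[0.97,-0.25,0,0,0,0,-1],[0.97,-0.25,0.3,0,0,0,-1],[0.97,-0.25,0.5,0,0,0,-1],[0.97,-0.25,0.5,0,0,0,-1],[0.95,-0.25,0.5,0,0,0,-1],[0,0,0,0,0,0,-1]]}}

```text
time: 14.1
tcp_pos: [0.4875, 0.3983, 0.262]
tool_rot: [0.803, 0.596, -0.001, 0.0]
wrist_force: [-0.5, -0.4, -0.4]
width: 0.0137
gripper_force: 30.0
```

```bash
python3 - <<'E'
from bench import arm, eyes
from h import *
s=arm.get_state();t=s["tcp_pos"];print(t,s["tool_rot"])
T=[.51672,.37142,1.27467]
im=[]
for n,(x,y,w,h,k) in {"side":(195,50,98,140,4),"top":(80,110,130,110,3)}.items():
    p=eyes.read_camera(n)["pixels"].copy()
    a=cv2.resize(p[y:y+h,x:x+w],None,fx=k,fy=k,interpolation=cv2.INTER_CUBIC)
    for L in ([[-51,20,170],[79,20,170],[79,48,170],[-51,48,170]],[[-51,-20,170],[79,-20,170],[79,-48,170],[-51,-48,170]],[[-135,-87,170],[135,-87,170],[135,87,170],[-135,87,170]]):
        q=((proj(n,W(T,L))-[x,y]+.5)*k).astype(np.int32);cv2.polylines(a,[q],True,(0,255,0),1)
    q=((proj(n,[t])[0]-[x,y]+.5)*k).astype(int);cv2.circle(a,tuple(int(v) for v in q),3,(0,0,255),-1)
    im.append(a)
c=np.zeros((560,790,3),np.uint8);c[:560,:392]=im[0];c[:330,398:788]=im[1];cv2.imwrite("pics/d.png",c)
E
```

```text
[0.48750648 0.39832993 0.26199649] [ 8.02851003e-01  5.96178191e-01 -1.35083157e-03  8.22564712e-05]
```

View pics/d.png

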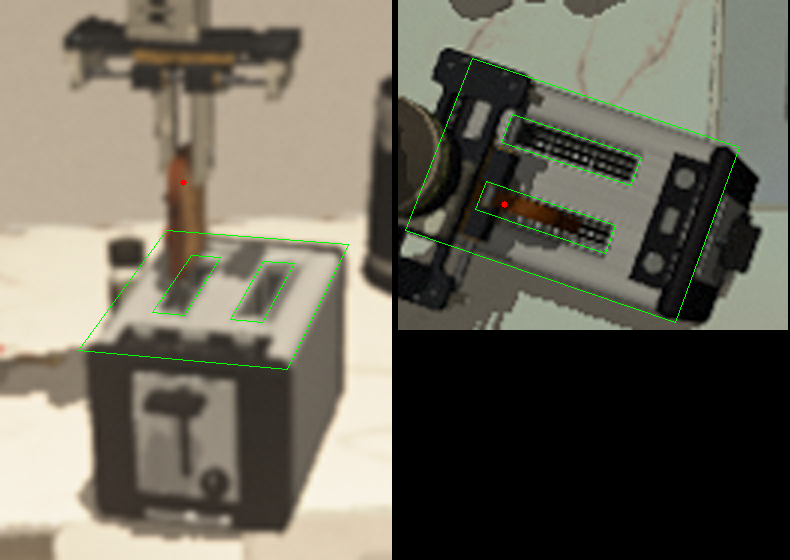

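The slice hangs over the left slot and the overlay matches the slots to about 2 mm. I'll lower it.

Request:
{"op": "play_rows", "data": {"moves": [[-0.15,0.08,0.2,0,0,0,-1],[0,0,0.5,0,0,0,-1],[0,0,0.5,0,0,0,-1],[0,0,0.5,0,0,0,-1],[0,0,0.5,0,0,0,-1]]}}

```text
time: 14.7
tcp_pos: [0.4894, 0.3915, 0.2196]
tool_rot: [0.804, 0.595, -0.0, -0.0]
wrist_force: [-0.4, 0.4, -0.7]
width: 0.0136
gripper_force: 30.0
```

Request:
{"op": "play_rows", "data": {"moves": [[0,0,0.5,0,0,0,-1],[0,0,0.5,0,0,0,-1],[0,0,0.4,0,0,0,-1],[0,0,0.2,0,0,0,-1],[0,0,0,0,0,0,-1]]}}

```text
time: 15.2
tcp_pos: [0.4893, 0.3916, 0.188]
tool_rot: [0.804, 0.595, -0.0, 0.0]
wrist_force: [0.0, 0.6, -0.0]
width: 0.014
gripper_force: 30.0
```

Request:
{"op": "play_rows", "data": {"moves": [[0,0,0.15,0,0,0,-1],[0,0,0.15,0,0,0,-1],[0,0,0,0,0,0,-1]]}}

```text
time: 15.5
tcp_pos: [0.4894, 0.3917, 0.1825]
tool_rot: [0.804, 0.595, -0.0, -0.0]
wrist_force: [1.1, -0.2, -0.2]
width: 0.0138
gripper_force: 30.0
```

Request:
{"op": "play_rows", "data": {"moves": [[0,0,0,0,0,0,-0.1],[0,0,0,0,0,0,-0.1],[0,0,0,0,0,0,-0.1],[0,0,-0.6,0,0,0,-0.1],[0,0,-1,0,0,0,-0.1],[0,0,-1,0,0,0,-0.1],[0,0,-1,0,0,0,-1],[-1,0.2,0,0,0,0,-1],[-1,0.2,0,0,0,0,-1],[-1,0.2,0,0,0,0,-1]]}}

```text
time: 16.5
tcp_pos: [0.4835, 0.33, 0.2556]
tool_rot: [0.804, 0.595, 0.001, -0.0]
wrist_force: [0.4, -0.2, -1.1]
width: 0.0145
gripper_force: 0.0
```

Request:
{"op": "play_rows", "data": {"moves": [[-1,0.2,0,0,0,0,-1],[-1,0.2,0,0,0,0,-1],[-1,0.2,0,0,0,0,-1],[-1,0.2,0,0,0,0,-1],[-1,0.2,0,0,0,0,-1],[-0.7,0,0,0,0,0,-1],[0,0,0,0,0,0,-1]]}}

```text
time: 17.2
tcp_pos: [0.4687, 0.2138, 0.2548]
tool_rot: [0.805, 0.594, -0.0, -0.0]
wrist_force: [0.1, -0.6, 0.6]
width: 0.0005
gripper_force: 0.0
```

```bash
python3 - <<'E'
from bench import arm, eyes
from h import *
s=arm.get_state();t=s["tcp_pos"];print(t,s["tool_rot"],s["width"])
T=[.51672,.37142,1.27467]
im=[]
for n,(x,y,w,h,k) in {"side":(195,60,98,130,4),"top":(80,110,130,110,3)}.items():
    p=eyes.read_camera(n)["pixels"].copy()
    a=cv2.resize(p[y:y+h,x:x+w],None,fx=k,fy=k,interpolation=cv2.INTER_CUBIC)
    L=[[-178,-24,150],[-148,-24,150],[-148,24,150],[-178,24,150]]
    q=((proj(n,W(T,L))-[x,y]+.5)*k).astype(np.int32);cv2.polylines(a,[q],True,(0,255,0),1)
    q=((proj(n,[t])[0]-[x,y]+.5)*k).astype(int);cv2.circle(a,tuple(int(v) for v in q),3,(0,0,255),-1)
    im.append(a)
c=np.zeros((520,790,3),np.uint8);c[:520,:392]=im[0];c[:330,398:788]=im[1];cv2.imwrite("pics/e.png",c)
E
```

```text
[0.46871363 0.21375759 0.2548292 ] [ 8.04715512e-01  5.93660582e-01 -1.27162279e-04 -2.04849506e-04] 0.0004790926580880187
```

View pics/e.png

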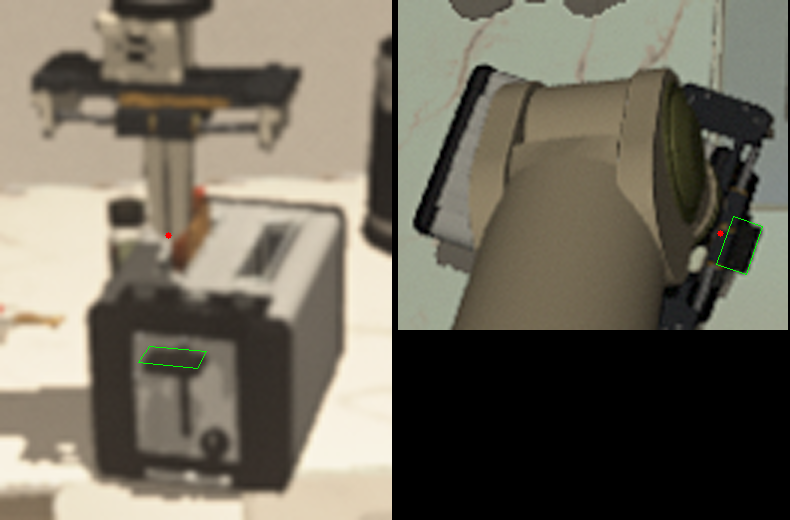

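The slice stands in the left slot, and the paddle overlay matches with the TCP above it. I'll push the lever.

Request:
{"op": "play_rows", "data": {"moves": [[0,0,1,0,0,0,-1],[0,0,1,0,0,0,-1],[0,0,1,0,0,0,-1],[0,0,1,0,0,0,-1],[0,0,0.7,0,0,0,-1],[0,0,0.4,0,0,0,-1],[0,0,0.4,0,0,0,-1],[0,0,0.4,0,0,0,-1],[0,0,0.4,0,0,0,-1]]}}

```text
time: 18.2
tcp_pos: [0.4691, 0.2168, 0.1287]
tool_rot: [0.804, 0.595, 0.0, -0.0]
wrist_force: [-1.9, 0.4, 7.7]
width: 0.0008
gripper_force: 3.5
```

Request:
{"op": "play_rows", "data": {"moves": [[0,0,0.4,0,0,0,-1],[0,0,0.4,0,0,0,-1],[0,0,0.2,0,0,0,-1],[0,0,0,0,0,0,-1]]}}

```text
time: 18.6
tcp_pos: [0.4693, 0.2169, 0.1088]
tool_rot: [0.804, 0.595, 0.0, -0.0]
wrist_force: [-2.7, 1.0, 7.0]
width: 0.0003
gripper_force: 3.8
```

Request:
{"op": "play_rows", "data": {"moves": [[0,0,0.15,0,0,0,-1],[0,0,0.15,0,0,0,-1],[0,0,0,0,0,0,-1]]}}

```text
time: 18.9
tcp_pos: [0.4693, 0.2168, 0.104]
tool_rot: [0.804, 0.595, 0.001, -0.001]
wrist_force: [-4.7, -0.7, 20.3]
width: 0.0003
gripper_force: 10.6
```

Request:
{"op": "play_rows", "data": {"moves": [[0,0,-0.3,0,0,0,-1],[0,0,-0.7,0,0,0,-1],[0,0,-1,0,0,0,-1],[0,0,-1,0,0,0,-1],[0,0,-1,0,0,0,-1],[0,0,-1,0,0,0,-1],[0,0,-1,0,0,0,-1],[0,0,0,0,0,0,-1]]}}

```text
time: 19.7
tcp_pos: [0.4706, 0.2168, 0.2249]
tool_rot: [0.804, 0.595, 0.002, 0.0]
wrist_force: [0.4, -0.4, -0.3]
width: 0.0006
gripper_force: 0.0
```

```bash
python3 - <<'E'
from bench import arm, eyes
from h import *
s=arm.get_state();t=s["tcp_pos"];print(t,s["tool_rot"],s["width"])
T=[.51672,.37142,1.27467]
x,y,w,h,k=195,60,98,130,4
p=eyes.read_camera("side")["pixels"]
a=cv2.resize(p[y:y+h,x:x+w],None,fx=k,fy=k,interpolation=cv2.INTER_CUBIC)
for z in (150,110):
    L=[[-178,-24,z],[-148,-24,z],[-148,24,z],[-178,24,z]]
    q=((proj("side",W(T,L))-[x,y]+.5)*k).astype(np.int32);cv2.polylines(a,[q],True,(0,255,0),1)
q=((proj("side",W(T,[[-99,-42,178]]))[0]-[x,y]+.5)*k).astype(int);cv2.circle(a,tuple(int(v) for v in q),3,(0,0,255),-1)
cv2.imwrite("pics/f.png",a)
E
```

```text
[0.4706094  0.21682323 0.22486186] [8.03742704e-01 5.94972571e-01 2.30280413e-03 5.00739519e-05] 0.0006057118729370617
```

View pics/f.png

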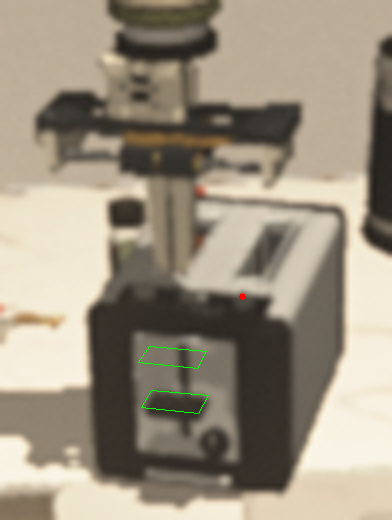

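The lever is latched: the paddle sits in the lower box. Now the reheat button, which is at (243,298).

Request:
{"op": "play_rows", "data": {"moves": [[0.78,0.51,0,0,0,0,-1],[0.78,0.51,0,0,0,0,-1],[0.78,0.51,0,0,0,0,-1],[0.78,0.51,0,0,0,0,-1],[0,0,0.7,0,0,0,-1],[0,0,0.7,0,0,0,-1],[0,0,0.6,0,0,0,-1],[0,0,0,0,0,0,-1]]}}

```text
time: 20.55
tcp_pos: [0.5247, 0.2626, 0.1803]
tool_rot: [0.804, 0.594, -0.002, -0.0]
wrist_force: [-0.9, -0.7, 0.8]
width: 0.0003
gripper_force: 0.0
```

Request:
{"op": "play_rows", "data": {"moves": [[0,0,0.2,0,0,0,-1],[0,0,0.15,0,0,0,-1],[0,0,0.15,0,0,0,-1],[0,0,0,0,0,0,-1]]}}

```text
time: 20.95
tcp_pos: [0.5264, 0.2633, 0.1733]
tool_rot: [0.804, 0.595, 0.0, -0.0]
wrist_force: [-2.4, -2.0, 6.1]
width: 0.0007
gripper_force: 2.9
```

Request:
{"op": "play_rows", "data": {"moves": [[0,0,0.1,0,0,0,-1],[0,0,0.1,0,0,0,-1],[0,0,0,0,0,0,-1]]}}

```text
time: 21.25
tcp_pos: [0.5265, 0.2633, 0.1726]
tool_rot: [0.804, 0.594, 0.001, -0.002]
wrist_force: [-14.2, -5.0, 45.2]
width: 0.0004
gripper_force: 22.8
```

Request:
{"op": "play_rows", "data": {"moves": [[0,0,-0.3,0,0,0,-1],[0,0,-0.7,0,0,0,-1],[0,0,-1,0,0,0,-1],[0,0,-1,0,0,0,-1],[0,0,-1,0,0,0,-1],[0,0,-1,0,0,0,-1],[-1,-0.3,-1,0,0,0,-1],[-1,-0.3,-1,0,0,0,-1],[-1,-0.3,-1,0,0,0,-1],[-1,-0.3,-1,0,0,0,-1]]}}

```text
time: 22.25
tcp_pos: [0.4798, 0.1935, 0.3498]
tool_rot: [0.804, 0.595, 0.0, 0.0]
wrist_force: [0.9, -0.5, 0.5]
width: 0.0004
gripper_force: 0.0
```

Request:
{"op": "play_rows", "data": {"moves": [[-1,0,0,0,0,0,-1],[-1,0,0,0,0,0,-1],[-1,0,0,0,0,0,-1],[-1,0,0,0,0,0,-1],[-1,0,0,0,0,0,-1],[-1,0,0,0,0,0,-1],[0,0,0,0,0,0,-1],[0,0,0,0,0,0,-1]]}}

```text
time: 23.05
tcp_pos: [0.4451, 0.0793, 0.3488]
tool_rot: [0.804, 0.594, 0.0, -0.0]
wrist_force: [0.4, -0.5, -0.0]
width: 0.0
gripper_force: 0.0
```

```bash
python3 - <<'E'
from bench import arm, eyes
from h import *
print(arm.get_state()["tcp_pos"])
im=[]
for n,(x,y,w,h,k) in {"side":(195,80,98,290,2),"top":(80,110,140,110,4)}.items():
    p=eyes.read_camera(n)["pixels"]
    im.append(cv2.resize(p[y:y+h,x:x+w],None,fx=k,fy=k,interpolation=cv2.INTER_CUBIC))
c=np.zeros((580,760,3),np.uint8);c[:580,:196]=im[0];c[:440,200:760]=im[1];cv2.imwrite("pics/g.png",c)
E
```

```text
[0.44505187 0.07929168 0.34876938]
```

View pics/g.png

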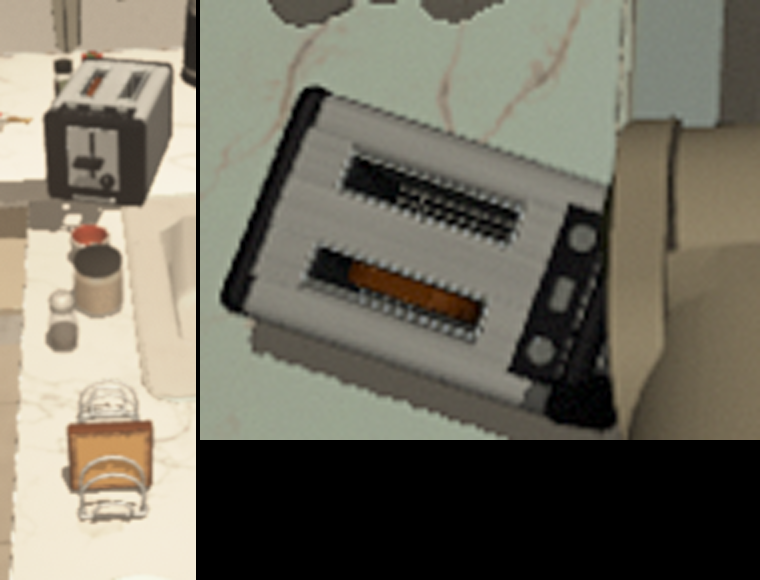

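The round slice is down in the left slot, the lever is latched, and the button has come back out. The square slice still stands in the rack, and the cup, jar and shaker are upright.

```bash
python3 -c "
from bench import arm
print(arm.finish_job())"
```

```text
the job is handed in; nothing more can be done
None
```

The job is handed in at about 23 s: the round slice is in the left slot with the lever latched, reheat was pressed to its stop and released, and the square slice, cup, jar and shaker are still standing.

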